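Stop test, then hold the glue press closed

TASK

A freshly glued wooden tray is waiting in the air-powered glue press. First test the press's red stop button: push its mushroom head right down and let it spring back up, then turn the head clockwise (seen from above) to its stop to reset it. Then flip the yellow safety catch right over, away from the lever it blocks, pull the black-handled lever all the way towards the robot and finish while still holding it there with the fingers, leaving the other things on the table where they are.

Things in the scene. Friction and masses are not known exactly. Their poses are not given: they have to be found in the camera images.
- press: Green glue press fixed to the table, turned up to 0.22 rad. Origin on the table below the lever's pivot; x away from the robot, y left, z up. Base plate 20 mm thick, x -150 to 120, y -120 to 175 mm. Column and head on its left: x -2 to 118, y 100 to 160, 245 mm high; bed with the glued tray x -125 to 50, y 87 to 173, 100 mm high. Lever at y = 0, yellow catch right of and in front of it.
- lever (a joint): Lever angle, rad. 0 = at rest, leaning 0.10 rad away from the robot (+x of the press); grows as it is pulled to the press's -x, to a stop at 0.90. A spring drives it back to 0: some 2.5 N at the handle at the start of the pull, 8 N at the stop. Until flipped, the catch stops the lever within about 0.1 rad.
- lever_pivot (a point): Pivot of the lever: on the press 80 mm above its origin. The hinge line runs along the press's y axis.
- lever_grip (a point): Grip point on the lever's handle. A steel rod 16 mm thick carries, 160 mm from the pivot, a black round crossbar 22 mm in diameter, 100 mm long along the press's y, the rod at its middle. The point is on the crossbar's axis, 33 mm right (-y) of the rod, 239 mm above the table at rest, and moves with the lever.
- catch (a joint): Angle of the yellow safety catch, rad. 0 (up to 0.1 at the start) = leaning left across the front of the lever and blocking it; grows as it is flipped over to the right (-y of the press), to a stop at 1.54. Friction keeps it where it is left; about 1 to 2 N at the tab move it.
- catch_tab (a point): Point on the catch's tab, moving with it. The catch is a yellow rod 12 mm thick, 120 mm long from point catch_hinge; at its free end the tab, 14 mm thick, runs 70 mm towards the robot (press -x). The point is on the tab's axis, 15 mm from its end: press x -67 mm, and y 19, z 141 mm at catch angle 0; y -65, z 175 (highest) at 0.77; y -149, z 141 at 1.54.
- catch_hinge (a point): Hinge of the catch, at press x -12, y -65, z 55 mm; the hinge line runs along the press's x. At catch angle 0 the catch's arm leans 0.77 rad from upright to the left (+y), over the front of the lever; at 1.54 as far to the right.
- stop_box: Yellow box of the stop button, 90 x 90 x 60 mm high, fixed to the table, to the left or right of the press. Origin at the centre of its underside.
- stop_top (a point): Centre of the top of the red mushroom head, 104 mm above the table when up. The head is a round disc 44 mm in diameter and 28 mm high on a thin stem, its underside 16 mm above the box; it has a white mark on top.
- stop (a joint): How far the mushroom head is pushed down, m: 0 = up, 0.007 = right down. A spring pushes it back up (2 N at the top, 5.5 N right down); it does not latch.
- stop_turn (a joint): Turn of the mushroom head, rad, clockwise seen from above: 0 to 0.2 at the start, 1.25 = at its stop (reset). Light friction (0.05 N m) keeps it where it is left.
- oil_tin: Tin of wood oil, 70 mm in diameter, 130 mm high, standing on the other side of the press from the stop box. Origin at the centre of its underside. Leave alone.
- bowl: White plastic bowl, 110 mm wide, 50 mm high. Origin under its centre. Leave alone.
- tray_a: Oiled wooden tray, 200 x 110 x 22 mm, with a small end grip. Origin under its centre. Leave alone.
- tray_b: Darker oiled wooden tray of the same size. Leave alone.
- brush: Brush lying on the table near the robot. Leave alone.
- ring_a: Small wooden ring, 40 mm wide, 20 mm high, on the table near the robot. Leave alone.
- glue: Yellow glue bottle, 56 mm in diameter, 150 mm high, to the right of the press. Leave alone.
Things that resemble listed ones, but are neither listed nor needed, are in the scene too. Leave any green look-alike of the stop_box alone.

How it is judged:
By the outcome, as a careful person would: the job done as asked, in the order asked, and still so for the second after the job is handed in, while the arm keeps its last pose, push and grip.
It also fails if it takes over 72 s, if anything falls off the work surface, if the arm or the gripper's body presses on something with over 40 N, if the wrist force passes 120 N, or if a joint passes its speed limit or range.

ROBOT

A 7-joint arm with a two-finger parallel gripper is mounted at the origin on the work surface. World frame = base frame: x ahead of the robot, y to its left, z up, the work surface at z = 0. Lengths are in m, angles in rad, forces in N, time in s.
With the tool pointing down it reaches from about 0.35 to 0.9 m from the base axis. Payload 8.1 kg.
Tool frame: the origin (TCP) lies where the fingers leave the gripper's body, on its centre line; the fingertips stand 66 mm ahead of it and the grasp point (between the pads) lies 47 mm ahead of it; z points along the fingers, y is the line along which they close (so a half turn about z gives the same grasp; the last joint's range is limited). The gripper opens to 92 mm and grips with 3 to 60 N. Pads are 19 mm wide; open, the fingers measure 130 mm over their backs; the gripper's body (75 mm by 190 mm) begins 47 mm behind the grasp point.
Start: joints at [1.078, 0.434, 0.025, 1.573, -0.012, 1.134, -0.075], TCP at [0.237, -0.578, 0.292] pointing down, gripper open.
Joint ranges: [-2.62, 2.62], [-0.44, 2.09], [-1.27, 1.32], [0.08, 2.57], [-1.32, 4.46], [0.12, 2], [-2.74, 2.74]. Speed limits (rad/s): [2.22, 2.22, 3.01, 3.01, 3.14, 3.14, 3.14].

INTERFACE

Orientations are given as a rotation vector (axis times angle).
In Python, from cell import arm gives the robot as it stands.
- The arm moves only by the tool send_rows, never from a script. Its argument "motion" is text: rows parted by semicolons, each of 7 numbers parted by spaces: the closure, from 0 (fully open) to 1 (shut), then the shift along the world's x, y, z in m, then the turn, a rotation vector about the world's x, y, z in degrees. A call has 1 to 5 rows; each row shifts and turns the commanded pose from where the row before left it; what a row does not reach is not made up. A row lasts 1/8 s, in which the tool goes at most 62.5 mm and 10.7 degrees, less where a joint would pass 70% of its speed; a pose out of reach is approached as far as the arm can. A call is refused whole if a number of a shift passes 0.0625 or a number of a turn 10.7, either way. A call with a gripper value outside its range is refused whole. The fingers move at their own pace and stop on an object; "force" is the grip in N (left out, the last holds). Time passes only in rows, so rows that do not move let the fingers close. It gives the time, the measured TCP pose, the force, the opening and the grip force at its end, in the units of the state.
- arm.observe(): the state, without advancing time (a new reading comes with each control period).
- arm.get_image(name): name is "scene" or "side" or "wrist"; returns (picture, depth): 384x512x3 uint8, blue, green, red; 384x512 float32, m along the optical axis (not along the pixel's ray), 0 where there is no reading.
- arm.camera_model(name): a dict with "fx", "fy", "cx", "cy" (pixels), "D" ([k1, k2, p1, p2, k3] as OpenCV has them; the pictures are not rectified), "view" (4x4, takes a point from world to camera coordinates). Camera axes: x right, y down, z forward; pixel columns grow to the right and rows downward; lengths in m; the calibration is good to about 2 mm. A picture is of the moment at which its call begins: read the wrist's pose just before it. camera_model takes no time and is no camera call; for the wrist camera it gives the pose at the moment of the call.
- arm.sign_off(): hands the job in; it is judged then, once.
The state is a dict: "clock": time; "joints": joint angles; "dq": joint speeds; "joint_efforts": joint torques, N m; "position": TCP position; "ee_rot": TCP orientation; "force": force on the tool from outside, world axes, zero at the start; "ft_torque": the same for the moment, N m; "width": opening from 0.0 (shut) to 1.0 (fully open); "gripper_force": force on a finger pad.
Only numpy, scipy, OpenCV 4.12 (cv2) and the standard library are available. Lean on these libraries where they do the work, as an engineer would, in place of code of your own. Each camera call takes 0.05 s, during which the arm holds its last target. There are 200 camera calls.

## Working session

There is one attempt and no reset: what is moved stays moved. The work goes in short steps, Python scripts to look and compute and a tool call to move; the robot and the scene stay as the last step left them, time stands still between calls to the robot, and variables do not carry over. Pictures are saved under pics/ and viewed, at most 10 in all, crops included, and the job is handed in when it is done.

Besides the shell and the picture viewer there is one more tool, called as a command line: name --argument value ..., lists and objects as JSON in quotes. send_rows: Moves the arm, as the interface text tells. Its arguments: {"type":"object","properties":{"motion":{"type":"string"},"force":{"type":"number"}},"required":["motion"]}

```bash
mkdir -p pics; ls; cat > h.py <<'E'
import numpy as np, cv2
from cell import arm
def save(name,fn):
    m=arm.camera_model(name); im,d=arm.get_image(name)
    cv2.imwrite('pics/'+fn+'.png',im); np.savez('pics/'+fn,d=d,view=m['view'],K=[m['fx'],m['fy'],m['cx'],m['cy']],D=m['D'])
    return im,d
def pt(fn,u,v,dep=None,r=1):
    z=np.load('pics/'+fn+'.npz'); fx,fy,cx,cy=z['K']
    K=np.array([[fx,0,cx],[0,fy,cy],[0,0,1]])
    p=cv2.undistortPoints(np.array([[[u,v]]],float),K,z['D'])[0,0]
    if dep is None:
        w=z['d'][int(v)-r:int(v)+r+1,int(u)-r:int(u)+r+1]; w=w[w>0]; dep=np.median(w)
    c=np.array([p[0]*dep,p[1]*dep,dep,1])
    return (np.linalg.inv(z['view'])@c)[:3]
def proj(fn,P):
    z=np.load('pics/'+fn+'.npz'); fx,fy,cx,cy=z['K']
    V=np.array(z['view']);K=np.array([[fx,0,cx],[0,fy,cy],[0,0,1]])
    return cv2.projectPoints(np.array(P,float).reshape(-1,1,3),cv2.Rodrigues(V[:3,:3])[0],V[:3,3],K,z['D'])[0][:,0]
E
python3 - <<'E'
from h import *
np.set_printoptions(precision=4,suppress=True)
a,_=save('scene','s1'); b,_=save('side','d1')
s=arm.observe(); print(s)
for n in('scene','side'):
    V=np.linalg.inv(arm.camera_model(n)['view']); print(n,V[:3,3],V[:3,2])
E
```

```text
pics
{'clock': 0.1, 'joints': array([ 1.0784,  0.4352,  0.025 ,  1.574 , -0.0116,  1.134 , -0.0751]), 'dq': array([ 0.0011, -0.0022,  0.0014, -0.0024,  0.0005, -0.0006, -0.0012]), 'joint_efforts': array([  0.0028, -66.9128,   0.988 , -31.5149,  -0.0605,   0.0374,
         0.    ]), 'position': array([ 0.2373, -0.5778,  0.2915]), 'ee_rot': array([-3.0808, -0.608 ,  0.0006]), 'force': array([0.0976, 0.1099, 0.548 ]), 'ft_torque': array([ 0.0144, -0.048 ,  0.0356]), 'gripper_force': 0.0, 'width': 1.0026131189882566}
scene [ 1.3602 -0.0862  1.3506] [-0.5631  0.03   -0.8259]
side [0.4299 0.9179 0.8748] [ 0.0858 -0.7891 -0.6082]
```

View pics/s1.png

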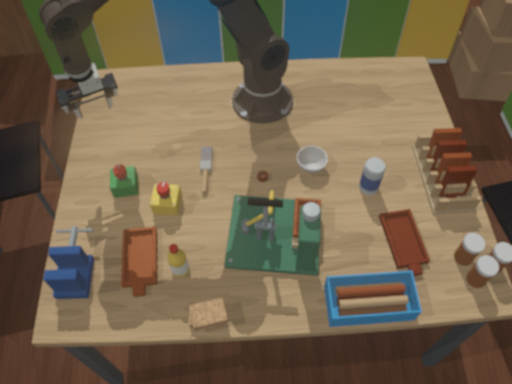

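View pics/d1.png

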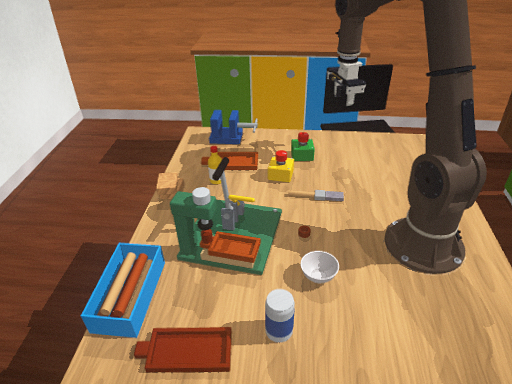

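The scene view shows the press at about (275,232), the yellow stop box at (166,200) with its red head at (163,187), and a green look-alike at (123,182). In the side view the yellow box is at (281,170) and the lever handle at (221,168). I'll enlarge the scene view next.

```bash
python3 - <<'E'
from h import *
np.set_printoptions(precision=4,suppress=True)
a=cv2.imread('pics/s1.png'); cv2.imwrite('pics/s1c.png',cv2.resize(a[170:280,140:330],None,fx=4,fy=4,interpolation=cv2.INTER_CUBIC))
b=cv2.imread('pics/d1.png'); cv2.imwrite('pics/d1c.png',cv2.resize(b[140:275,160:310],None,fx=4,fy=4,interpolation=cv2.INTER_CUBIC))
# box/red/green segmentation
for fn in('s1','d1'):
    im=cv2.imread(f'pics/{fn}.png'); hsv=cv2.cvtColor(im,cv2.COLOR_BGR2HSV); d=np.load(f'pics/{fn}.npz')['d']
    v,u=np.mgrid[:384,:512]
    P=np.array([pt(fn,x,y,d[y,x]) for y in range(384) for x in range(512)]).reshape(384,512,3)
    np.save(f'pics/{fn}_P.npy',P)
    H,S,_=[hsv[...,i].astype(int) for i in range(3)]
    red=((H<8)|(H>172))&(S>150)&(P[...,2]>.09)&(P[...,2]<.12)&(P[...,1]<-.1)
    yel=(H>20)&(H<35)&(S>150)&(abs(P[...,2]-.06)<.006)&(P[...,1]<-.1)
    grn=(H>60)&(H<90)&(S>80)&(abs(P[...,2]-.02)<.006)&(abs(P[...,1])<.3)
    for n,m in(('red',red),('yel',yel),('grn',grn)):
        Q=P[m]; print(fn,n,len(Q)); 
        if len(Q)>5: print(Q.min(0),Q.max(0),Q.mean(0),np.median(Q[:,2]), cv2.minAreaRect((Q[:,:2]*1000).astype(np.float32)))
E
```

```text
s1 red 105
[ 0.3873 -0.5207  0.0907] [ 0.498  -0.3349  0.1094] [ 0.4658 -0.3916  0.1033] 0.10398999725453018 ((441.93115234375, -430.146728515625), (211.07740783691406, 31.82401466369629), 62.10611343383789)
s1 yel 0
s1 grn 1199
[ 0.4977 -0.1453  0.014 ] [0.7602 0.129  0.026 ] [0.6494 0.0209 0.0207] 0.02087877940817151 ((641.6900634765625, -17.879913330078125), (259.549560546875, 260.1481628417969), 10.327507972717285)
d1 red 157
[ 0.3711 -0.5311  0.09  ] [ 0.4946 -0.3323  0.1077] [ 0.4358 -0.4209  0.1014] 0.10343384450229964 ((432.91485595703125, -431.81103515625), (221.52186584472656, 42.597503662109375), 61.55085754394531)
d1 yel 300
[ 0.3767 -1.666   0.0542] [ 0.7182 -0.3056  0.0659] [ 0.4917 -0.6678  0.0599] 0.06011592590158177 ((452.5967712402344, -994.1044921875), (336.7574462890625, 1364.5030517578125), 8.456282615661621)
d1 grn 2124
[ 0.4653 -0.1567  0.0141] [0.7689 0.1647 0.0259] [ 0.58   -0.0025  0.0204] 0.020395369894750937 ((615.4152221679688, 3.01141357421875), (297.1386413574219, 267.0621337890625), 81.14344024658203)
```

View pics/s1c.png

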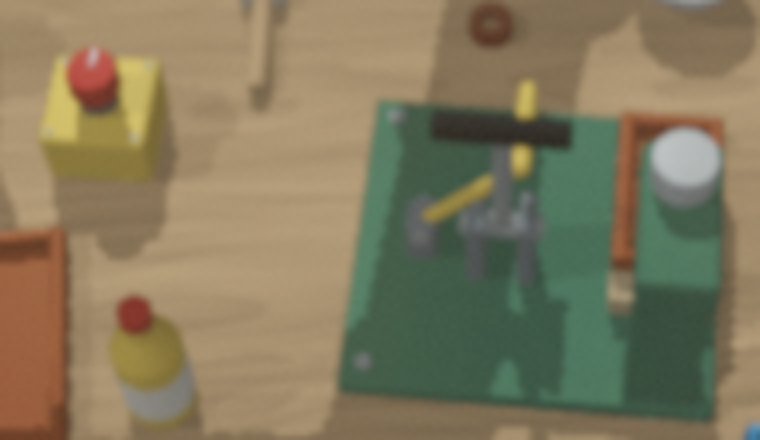

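View pics/d1c.png

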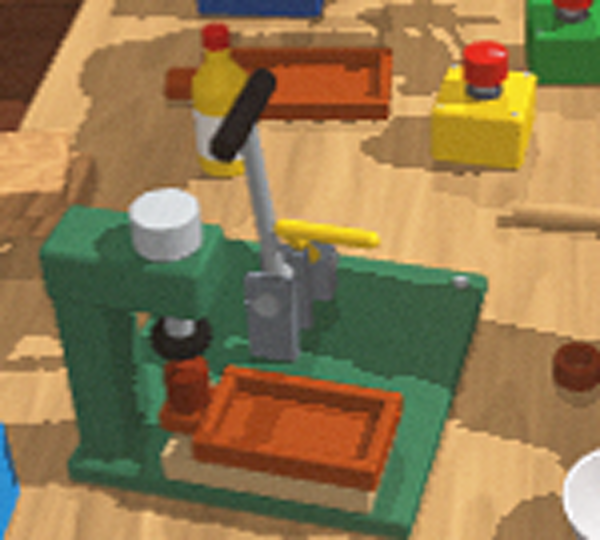

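```bash
cat >> h.py <<'E'
def rayz(fn,u,v,z):
    a=pt(fn,u,v,1.);b=pt(fn,u,v,2.); t=(z-a[2])/(b[2]-a[2]); return a+t*(b-a)
E
python3 - <<'E'
from h import *
np.set_printoptions(precision=4,suppress=True)
S=lambda x,y,z: rayz('s1',(x+.5)/4-.5+140,(y+.5)/4-.5+170,z)
D=lambda x,y,z: rayz('d1',(x+.5)/4-.5+160,(y+.5)/4-.5+140,z)
obs=[(S(378,100,.02),(-150,-120)),(S(342,388,.02),(120,-120)),(S(714,416,.02),(120,175)),(D(487,277,.02),(-150,-120)),(D(407,521,.02),(-150,175)),(D(70,474,.02),(120,175))]
A=np.array([o[0][:2] for o in obs]);B=np.array([o[1] for o in obs])/1000
print(A)
a=A-A.mean(0);b=B-B.mean(0)
th=np.arctan2((b[:,0]*a[:,1]-b[:,1]*a[:,0]).sum(),(a*b).sum())
R=np.array([[np.cos(th),-np.sin(th)],[np.sin(th),np.cos(th)]]);t=A.mean(0)-R@B.mean(0)
print('th',th,'t',t); print('res',A-(B@R.T+t))
ph=-.10
hx=.16*np.sin(.1)
print('bar pred',[R@[hx,y]+t for y in(-.05,.05)])
print('bar S',S(434,128,.239),S(570,134,.239)); print('bar D',D(226,143,.239),D(260,83,.239))
print('tab pt pred q0',R@[-.067,.019]+t,'tab end',R@[-.082,.019]+t,'S',S(528,86,.141))
# head & mark
for fn in('s1','d1'):
    P=np.load(f'pics/{fn}_P.npy'); im=cv2.imread(f'pics/{fn}.png');h=cv2.cvtColor(im,cv2.COLOR_BGR2HSV).astype(int)
    m=(abs(P[...,2]-.104)<.005)&(P[...,1]>-.43)&(P[...,1]<-.3)&(P[...,0]<.5)&(P[...,0]>.3)
    Q=P[m]; print(fn,m.sum(),Q.min(0),Q.max(0),Q.mean(0))
    w=m&(h[...,1]<150); print('mark',P[w].mean(0) if w.any() else None,w.sum())
print('mark S',S(93,57,.104),'head S',S(93,73,.104), 'head D',D(486,52,.104))
print('box S',[S(x,y,.06) for x,y in((60,58),(163,60),(152,145),(45,138))])
E
```

```text
[[ 0.4634 -0.1231]
 [ 0.731  -0.1591]
 [ 0.7723  0.1263]
 [ 0.4617 -0.1215]
 [ 0.5065  0.1614]
 [ 0.7643  0.1356]]
th -0.13539953168064472 t [ 0.6277 -0.026 ]
res [[ 0.0006  0.0016]
 [ 0.0006  0.002 ]
 [ 0.0021 -0.0049]
 [-0.0012  0.0032]
 [ 0.0038 -0.0063]
 [-0.0059  0.0044]]
bar pred [array([ 0.6368, -0.0777]), array([0.6502, 0.0214])]
bar S [ 0.6372 -0.0782  0.239 ] [0.6481 0.0172 0.239 ]
bar D [0.6493 0.0056 0.239 ] [ 0.6378 -0.0765  0.239 ]
tab pt pred q0 [0.5639 0.0019] tab end [0.549  0.0039] S [ 0.539  -0.0026  0.141 ]
s1 121 [ 0.4537 -0.3752  0.0992] [ 0.498  -0.3315  0.1089] [ 0.4769 -0.3537  0.1049]
mark [ 0.467  -0.3551  0.1048] 53
d1 64 [ 0.4562 -0.3753  0.099 ] [ 0.498  -0.3328  0.1077] [ 0.4762 -0.3519  0.1043]
mark [ 0.464  -0.355   0.1038] 3
mark S [ 0.4635 -0.3527  0.104 ] head S [ 0.4795 -0.3517  0.104 ] head D [ 0.475  -0.3566  0.104 ]
box S [array([ 0.4312, -0.3903,  0.06  ]), array([ 0.4387, -0.3022,  0.06  ]), array([ 0.5235, -0.3083,  0.06  ]), array([ 0.5114, -0.3974,  0.06  ])]
```

send_rows --motion "1 0.032 0.03 -0.01 0 0 10; 1 0.032 0.03 -0.01 0 0 10; 1 0.032 0.03 -0.01 0 0 10; 1 0.032 0.03 -0.01 0 0 10; 1 0.032 0.03 -0.01 0 0 10" --force 20

```text
clock: 0.72
position: [0.3982, -0.427, 0.2417]
ee_rot: [-2.531, -1.861, 0.0]
force: [0.7, -0.8, 0.4]
width: 0.505
gripper_force: 0.0
```

send_rows --motion "1 0.026 0.0245 -0.019 0 0 0; 1 0.026 0.0245 -0.019 0 0 0; 1 0.0263 0.0245 -0.019 0 0 0; 1 0 0 0 0 0 0; 1 0 0 -0.008 0 0 0"

```text
clock: 1.35
position: [0.4756, -0.3553, 0.1773]
ee_rot: [2.536, 1.853, -0.001]
force: [-0.1, 0.2, -0.5]
width: 0.007
gripper_force: 0.0
```

send_rows --motion "1 0 0.001 -0.006 0 0 0; 1 0 0 -0.003 0 0 0; 1 0 0 -0.003 0 0 0; 1 0 0 -0.002 0 0 0; 1 0 0 0 0 0 0"

```text
clock: 1.98
position: [0.4755, -0.3541, 0.1634]
ee_rot: [2.536, 1.853, -0.001]
force: [-2.8, -1.6, 5.1]
width: 0.007
gripper_force: 2.4
```

send_rows --motion "1 0 0 -0.0015 0 0 0; 1 0 0 -0.001 0 0 0; 1 0 0 0 0 0 0"

```text
clock: 2.35
position: [0.476, -0.3541, 0.1625]
ee_rot: [2.535, 1.852, 0.0]
force: [-7.4, 0.3, 19.2]
width: 0.004
gripper_force: 9.4
```

send_rows --motion "1 0 0 0.01 0 0 0; 0 0.001 0 0.018 0 0 0; 0 0 0 0 0 0 0; 0 0 0 0 0 0 0; 0 0 0 0 0 0 0"

```text
clock: 2.98
position: [0.4765, -0.3533, 0.1879]
ee_rot: [-2.535, -1.853, 0.0]
force: [-0.6, -0.2, -0.5]
width: 0.392
gripper_force: 0.0
```

send_rows --motion "0 0 0 0 0 0 0; 0 0 0 0 0 0 0; 0 0 0 0 0 0 0; 0 0 0 0 0 0 0; 0 0 0 -0.01 0 0 0"

```text
clock: 3.6
position: [0.4772, -0.3539, 0.179]
ee_rot: [2.535, 1.853, 0.001]
force: [0.8, 0.0, 0.7]
width: 0.932
gripper_force: 0.0
```

send_rows --motion "0 0 0 -0.014 0 0 0; 0 0 0 -0.013 0 0 0; 0 0 0 -0.013 0 0 0; 1 0 0 0 0 0 0; 1 0 0 0 0 0 0" --force 15

```text
clock: 4.22
position: [0.4769, -0.3537, 0.1389]
ee_rot: [2.536, 1.854, 0.0]
force: [0.1, 0.1, -0.3]
width: 0.83
gripper_force: 0.0
```

send_rows --motion "1 0 0 0 0 0 0; 1 0 0 0 0 0 0; 1 0 0 0 0 0 0; 1 0 0 0 0 0 0; 1 0 0 0 0 0 0"

```text
clock: 4.85
position: [0.4762, -0.3535, 0.1386]
ee_rot: [-2.536, -1.853, 0.001]
force: [-3.3, 1.7, 1.7]
width: 0.471
gripper_force: 15.0
```

Gripped (43 mm wide). Now turning clockwise.

send_rows --motion "1 0 0 0 0 0 -9; 1 0 0 0 0 0 -9; 1 0 0 0 0 0 -9; 1 0 0 0 0 0 -9; 1 0 0 0 0 0 -9"

```text
clock: 5.48
position: [0.4773, -0.3545, 0.1391]
ee_rot: [3.053, 0.734, 0.002]
force: [-0.7, -2.3, -1.2]
width: 0.474
gripper_force: 15.0
```

send_rows --motion "1 0 0 0 0 0 -8; 1 0 0 0 0 0 -8; 1 0 0 0 0 0 -5; 1 0 0 0 0 0 -4; 1 0 0 0 0 0 0"

```text
clock: 6.1
position: [0.4774, -0.3553, 0.1392]
ee_rot: [3.138, 0.062, 0.003]
force: [1.1, -5.4, -1.0]
width: 0.477
gripper_force: 15.0
```

```bash
python3 - <<'E'
from h import *
from scipy.spatial.transform import Rotation as R
s=arm.observe(); y=R.from_rotvec(s['ee_rot']).as_matrix()[:,1]; print(np.degrees(np.arctan2(y[1],y[0])),s['ft_torque'],s['force'],s['joints'],s['joint_efforts'][-1],s['width'])
save('wrist','w1')
im=cv2.imread('pics/s1.png')
a,_=save('scene','s2'); cv2.imwrite('pics/ws.png',np.hstack([cv2.imread('pics/w1.png')[:, :],]))
E
```

```text
-87.72320165910115 [-1.29276515 -0.04799124  0.12583436] [ 1.08616055 -5.40853163 -1.01983912] [ 0.4774598   0.54857037  0.10228956  1.81897646 -0.07386898  0.77456757
 -0.91355626] -0.6898519769310951 0.47683389780805957
```

send_rows --motion "1 0 0.001 0 0 0 -5; 1 0 0 0 0 0 -5; 1 0 0 0 0 0 0"

```text
clock: 6.58
position: [0.4788, -0.3555, 0.1398]
ee_rot: [3.129, -0.211, 0.008]
force: [4.4, -8.6, -1.9]
width: 0.475
gripper_force: 15.0
```

```bash
python3 - <<'E'
from h import *
from scipy.spatial.transform import Rotation as R
s=arm.observe(); y=R.from_rotvec(s['ee_rot']).as_matrix()[:,1]; print(np.degrees(np.arctan2(y[1],y[0])),s['ft_torque'],s['force'],s['joint_efforts'][-1],s['width'])
E
```

```text
-97.72178182427169 [-1.97270542 -0.85976626  0.22896704] [ 4.38449038 -8.61314022 -1.89834119] -0.8724539168179035 0.4754039176999371
```

send_rows --motion "0 0 0 0 0 0 0; 0 0 0 0 0 0 0; 0 0 0 0 0 0 0; 0 0 0 0.03 0 0 0; 0 -0.02 0.05 0.03 0 0 0"

```text
clock: 7.2
position: [0.4572, -0.3048, 0.1993]
ee_rot: [3.132, -0.216, 0.002]
force: [0.7, 0.9, 0.3]
width: 0.966
gripper_force: 0.0
```

send_rows --motion "0 -0.02 0.055 0.02 0 0 0; 0 0 0.06 0.02 0 0 0; 0 0 0.06 0.01 0 0 0; 0 0.0 0.04 0.01 0 0 0; 0 0 0 0 0 0 0"

```text
clock: 7.82
position: [0.4371, -0.085, 0.2593]
ee_rot: [-3.134, 0.2, -0.002]
force: [0.1, -0.2, -0.0]
width: 1.0
gripper_force: 0.0
```

```bash
python3 - <<'E'
from h import *
np.set_printoptions(precision=4,suppress=True)
from scipy.spatial.transform import Rotation as R
s=arm.observe(); y=R.from_rotvec(s['ee_rot']).as_matrix()[:,1]; print(s['position'],np.degrees(np.arctan2(y[1],y[0])),s['width'])
save('scene','s3');save('wrist','w3');save('side','d3')
a=cv2.imread('pics/s3.png')[165:225,135:205]; b=cv2.imread('pics/w3.png')
A=cv2.resize(a,(420,360),interpolation=cv2.INTER_CUBIC); B=cv2.resize(b,(380,285))
c=cv2.resize(cv2.imread('pics/d3.png')[130:250,180:330],(380,304))
o=np.zeros((600,800,3),np.uint8);o[:360,:420]=A;o[:285,420:]=B;o[290:594,420:]=c
cv2.imwrite('pics/c3.png',o)
E
```

```text
[ 0.4371 -0.085   0.2593] -97.31833316810746 0.999576896004315
```

View pics/c3.png

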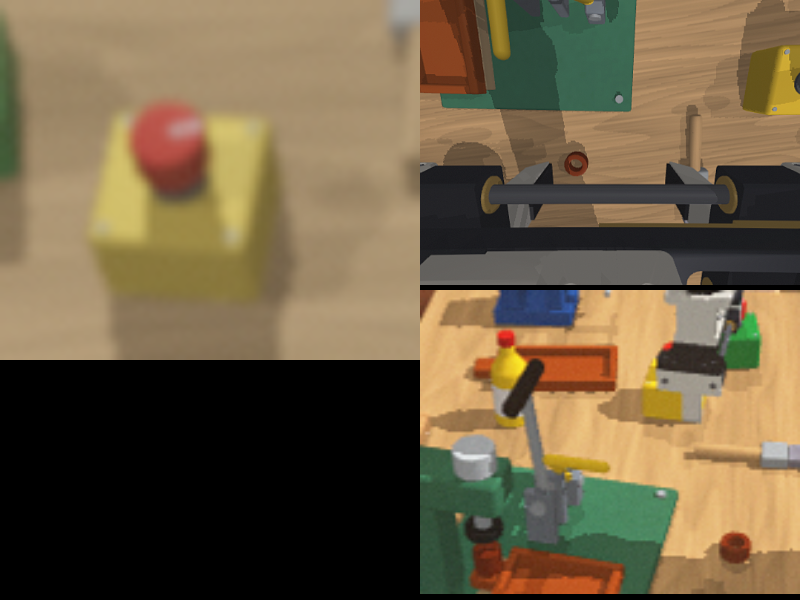

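The crop shows the mark at (185,128) pointing right on the head centred at about (168,130). It pointed up at the start. I'll measure both angles in metric coordinates.

```bash
python3 - <<'E'
from h import *
np.set_printoptions(precision=4,suppress=True)
c=np.array([.4765,-.3530])
for fn in('s1','s3'):
    im=cv2.imread(f'pics/{fn}.png');h=cv2.cvtColor(im,cv2.COLOR_BGR2HSV).astype(int)
    L=[]
    W=[]
    for v in range(175,200):
        for u in range(152,176):
            p=rayz(fn,u,v,.104)[:2]
            if np.hypot(*(p-c))<.019:
                L.append(p);W.append(max(0,200-h[v,u,1]))
    L=np.array(L);W=np.array(W,float);W=np.clip(W-np.median(W)-15,0,None)
    m=(L*W[:,None]).sum(0)/W.sum(); C=np.cov(L.T,aweights=W); w,V=np.linalg.eigh(C); a=V[:,1]
    print(fn,m-c,np.degrees(np.arctan2(*(m-c)[::-1])),'axis',np.degrees(np.arctan2(a[1],a[0])))
E
```

```text
s1 [-0.0118 -0.0001] -179.46617451711467 axis 170.3991668356769
s3 [-0.0046  0.0094] 116.150196879785 axis 100.2833773657703
```

send_rows --motion "0 0 -0.05 0 0 0 0; 0 0 -0.06 0 0 0 0; 0 0 -0.06 0 0 0 0; 0 0 0 0 0 0 0"

```text
clock: 8.48
position: [0.4348, -0.2648, 0.2581]
ee_rot: [3.131, -0.226, -0.001]
force: [0.1, 0.5, -0.6]
width: 1.004
gripper_force: 0.0
```

```bash
python3 - <<'E'
from h import *
im,_=save('wrist','w4'); print(proj('w4',[[.4765,-.353,.104]]))
u,v=proj('w4',[[.4765,-.353,.104]])[0].astype(int)
x0,y0=max(0,u-70),max(0,v-60)
print(x0,y0)
cv2.imwrite('pics/w4c.png',cv2.resize(im[y0:y0+120,x0:x0+140],None,fx=4,fy=4,interpolation=cv2.INTER_CUBIC))
E
```

```text
[[348.94117606 133.49821392]]
278 73
```

View pics/w4c.png

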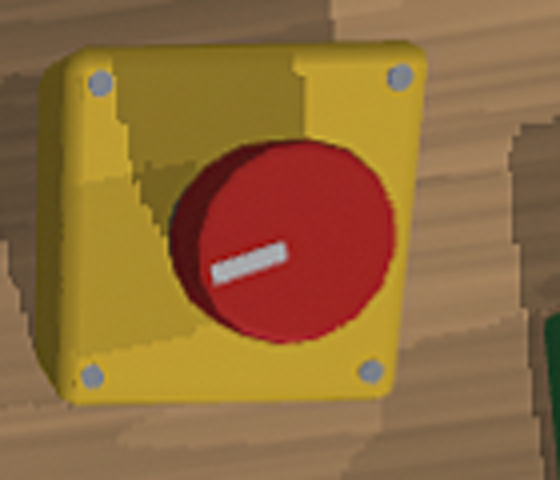

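The head centre is at about (297,240), with the mark running from (286,251) to (213,274). The box screws are at (100,83), (400,77), (371,371) and (92,376).

```bash
python3 - <<'E'
from h import *
f=lambda x,y,z: rayz('w4',(x+.5)/4-.5+278,(y+.5)/4-.5+73,z)[:2]
a=lambda p,q: np.degrees(np.arctan2(*(q-p)[::-1]))
print('mark',a(f(286,251,.104),f(213,274,.104)), 'head c',f(297,240,.104))
S=[f(x,y,.06) for x,y in((100,83),(400,77),(371,371),(92,376))]
print([a(S[i],S[(i+1)%4]) for i in range(4)],np.mean(S,0))
# press pose check
E
```

```text
mark 99.29645354567593 head c [ 0.47686585 -0.3555072 ]
[np.float64(-97.44862145825375), np.float64(172.57685473380172), np.float64(82.64847136811468), np.float64(-7.286178844104138)] [ 0.47570524 -0.35582993]
```

send_rows --motion "0.55 0.024 0.053 0 0 0 0; 0.55 0.026 0.053 0 0 0 0; 0.55 0.026 0.053 0 0 0 0; 0.55 0.026 0.053 0 0 0 0; 0.55 0.026 0.054 -0.005 0 0 0"

```text
clock: 9.15
position: [0.5651, 0.01, 0.2535]
ee_rot: [-3.134, 0.21, -0.0]
force: [0.9, -0.9, -0.4]
width: 0.501
gripper_force: 0.0
```

```bash
python3 - <<'E'
from h import *
from scipy.spatial.transform import Rotation as R
s=arm.observe(); y=R.from_rotvec(s['ee_rot']).as_matrix()[:,1]; print(s['position'],np.degrees(np.arctan2(y[1],y[0])),s['width'])
im,_=save('wrist','w5'); cv2.imwrite('pics/w5v.png',im)
print(proj('w5',[[.5639,.0019,.141],[.549,.0039,.141]]))
c,sn=np.cos(-.132),np.sin(-.132)
for q in (0,.1,.3,.77,1.2,1.54):
    a=q-.77; ly=-.065-.12*np.sin(a); lz=.055+.12*np.cos(a); x=-.067
    print(q,[round(v,4) for v in(.6277+c*x-sn*ly,-.026+sn*x+c*ly,lz+.047)])
E
```

```text
[0.56508688 0.01002586 0.25353398] -97.65501028348778 0.5009747505326905
[[265.10034076 209.71034106]
 [264.93160072 227.95037363]]
0 [np.float64(0.5637), np.float64(0.0012), np.float64(0.1881)]
0.1 [np.float64(0.5625), np.float64(-0.0077), np.float64(0.1961)]
0.3 [np.float64(0.5599), np.float64(-0.0277), np.float64(0.209)]
0.77 [np.float64(0.5527), np.float64(-0.0816), np.float64(0.222)]
1.2 [np.float64(0.5461), np.float64(-0.1312), np.float64(0.2111)]
1.54 [np.float64(0.5417), np.float64(-0.1644), np.float64(0.1881)]
```

View pics/w5v.png

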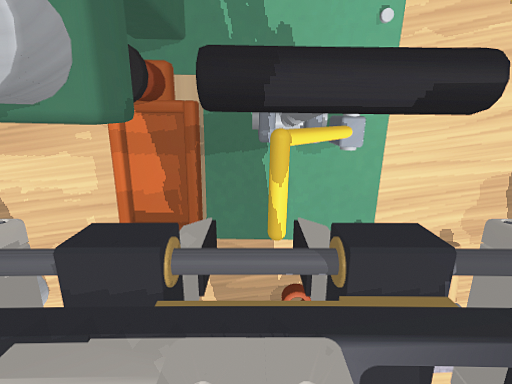

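send_rows --motion "0.55 -0.001 -0.015 0 0 0 0; 0.55 0 0 -0.025 0 0 0; 0.55 0 0 -0.02 0 0 0; 0.55 0 0 -0.015 0 0 0; 0.75 0 0 0 0 0 0" --force 5

```text
clock: 9.82
position: [0.5628, -0.0081, 0.1925]
ee_rot: [3.134, -0.211, -0.004]
force: [-0.3, -0.2, 0.7]
width: 0.383
gripper_force: 0.0
```

send_rows --motion "0.75 -0.0015 -0.012 0.009 0 0 0; 0.75 -0.0015 -0.012 0.008 0 0 0; 0.75 -0.0025 -0.018 0.006 0 0 0; 0.75 -0.0025 -0.018 0.005 0 0 0; 0.75 -0.0025 -0.018 0.001 0 0 0"

```text
clock: 10.45
position: [0.5532, -0.0873, 0.2231]
ee_rot: [3.134, -0.212, 0.001]
force: [0.4, 1.8, 0.5]
width: 0.249
gripper_force: 0.6
```

send_rows --motion "0.75 -0.0025 -0.02 -0.003 0 0 0; 0.75 -0.0025 -0.02 -0.006 0 0 0; 0.75 -0.002 -0.015 -0.006 0 0 0; 0.75 -0.002 -0.014 -0.008 0 0 0; 0.75 -0.001 -0.012 -0.009 0 0 0"

```text
clock: 11.08
position: [0.543, -0.1672, 0.1898]
ee_rot: [-3.135, 0.21, 0.001]
force: [-0.4, 0.9, 0.6]
width: 0.247
gripper_force: 0.5
```

send_rows --motion "0.75 0 -0.004 -0.003 0 0 0; 0.75 0 -0.004 -0.003 0 0 0; 0.75 0 -0.003 -0.002 0 0 0; 0.75 0 0 0 0 0 0"

```text
clock: 11.58
position: [0.5439, -0.1741, 0.1825]
ee_rot: [-3.131, 0.205, 0.0]
force: [0.6, 10.7, 1.7]
width: 0.296
gripper_force: 5.0
```

send_rows --motion "0.4 0 0.006 0.004 0 0 0; 0.4 0 0 0.03 0 0 0; 0.4 0 0 0.045 0 0 0; 0.4 0 0 0.045 0 0 10; 0.4 0 0 0.045 0 0 10"

```text
clock: 12.2
position: [0.5432, -0.1713, 0.3534]
ee_rot: [3.122, 0.346, 0.001]
force: [0.9, -1.2, -0.7]
width: 0.601
gripper_force: 0.0
```

send_rows --motion "0.4 0.018 0.02 0.003 0 0 10; 0.4 0.018 0.02 0 0 0 10; 0.4 0.018 0.02 0 0 0 10; 0.4 0.018 0.02 0 0 0 10; 0.4 0.02 0.02 0 0 0 10"

```text
clock: 12.82
position: [0.6358, -0.0707, 0.3548]
ee_rot: [2.683, 1.633, 0.0]
force: [-0.6, -0.3, 0.1]
width: 0.6
gripper_force: 0.0
```

send_rows --motion "0.4 0 0.01 0 0 0 10; 0.4 0 0 0 0 0 10; 0.4 0 0 0 0 0 0; 0.4 0 0 0 0 0 0"

```text
clock: 13.32
position: [0.6353, -0.0617, 0.3546]
ee_rot: [2.369, 2.062, -0.0]
force: [0.6, -0.4, 0.4]
width: 0.6
gripper_force: 0.0
```

```bash
python3 - <<'E'
from h import *
from scipy.spatial.transform import Rotation as R
s=arm.observe(); y=R.from_rotvec(s['ee_rot']).as_matrix()[:,1]; print(s['position'],np.degrees(np.arctan2(y[1],y[0])),s['width'])
im,_=save('wrist','w6'); 
a,_=save('scene','s6');b,_=save('side','d6')
o=np.zeros((584,800,3),np.uint8);o[:384,:512]=im;o[384:,:300]=cv2.resize(a[180:280,180:330],(300,200));o[184:584,512:]=cv2.resize(b[120:270,170:278],(288,400))
cv2.imwrite('pics/c6.png',o); print(proj('w6',[[.6393,-.0608,.239]]))
E
```

```text
[ 0.63527481 -0.06166469  0.35463463] -7.921814545899082 0.6001483606211019
[[258.66365326 205.54867534]]
```

View pics/c6.png

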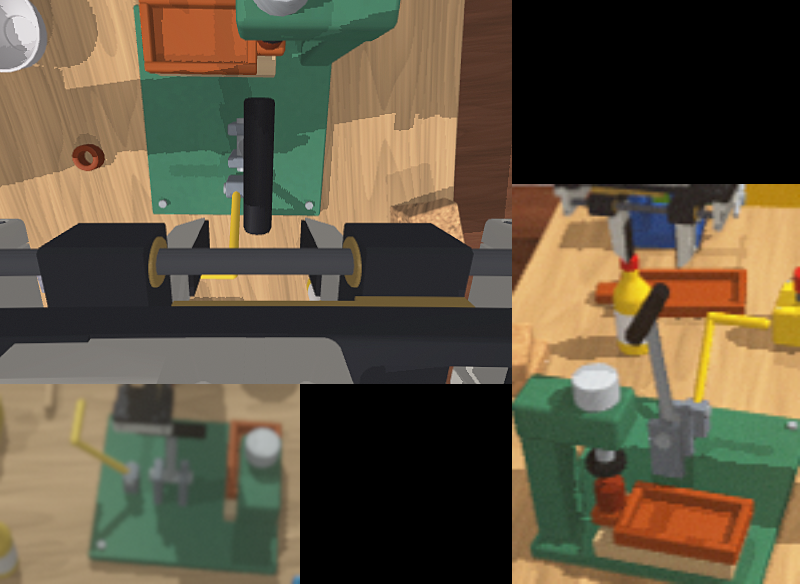

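The catch is flipped to the right, and the crossbar is centred at u≈258 from v=98 to 233, as predicted. Next I descend and grip.

send_rows --motion "0.4 0.004 0.001 -0.02 0 0 0; 0.4 0 0 -0.025 0 0 0; 0.4 0 0 -0.0235 0 0 0; 1 0 0 0 0 0 0; 1 0 0 0 0 0 0" --force 20

```text
clock: 14.1
position: [0.6397, -0.0604, 0.287]
ee_rot: [2.365, 2.067, 0.001]
force: [-0.2, -0.3, -0.4]
width: 0.432
gripper_force: 0.0
```

send_rows --motion "1 0 0 0 0 0 0; 1 0 0 0 0 0 0; 1 0 0 0 0 0 0; 1 0 0 0 0 0 0"

```text
clock: 14.6
position: [0.638, -0.0601, 0.2869]
ee_rot: [-2.364, -2.067, 0.002]
force: [-8.4, 0.4, 6.9]
width: 0.23
gripper_force: 20.0
```

```bash
python3 - <<'E'
import numpy as np
c,sn=np.cos(-.134),np.sin(-.134); p0=None
for q in np.linspace(0,.9,11):
    a=.1-q; lx=.16*np.sin(a); p=np.array([c*lx,sn*lx,.16*np.cos(a)])
    if p0 is not None: print(round(q,2),(p-p0).round(4))
    p0=p
E
```

```text
0.09 [-0.0142  0.0019  0.0008]
0.18 [-0.0143  0.0019 -0.0005]
0.27 [-0.0142  0.0019 -0.0018]
0.36 [-0.0139  0.0019 -0.0031]
0.45 [-0.0136  0.0018 -0.0043]
0.54 [-0.0132  0.0018 -0.0055]
0.63 [-0.0126  0.0017 -0.0067]
0.72 [-0.012   0.0016 -0.0078]
0.81 [-0.0112  0.0015 -0.0089]
0.9 [-0.0104  0.0014 -0.0099]
```

send_rows --motion "1 -0.0142 0.0019 0.0008 0 0 0; 1 -0.0143 0.0019 -0.0005 0 0 0; 1 -0.0142 0.0019 -0.0018 0 0 0; 1 -0.0139 0.0019 -0.0031 0 0 0; 1 -0.0136 0.0018 -0.0043 0 0 0"

```text
clock: 15.22
position: [0.5706, -0.0502, 0.2792]
ee_rot: [2.362, 2.065, 0.009]
force: [6.0, 1.9, 4.6]
width: 0.233
gripper_force: 20.0
```

send_rows --motion "1 -0.0132 0.0018 -0.0055 0 0 0; 1 -0.0126 0.0017 -0.0067 0 0 0; 1 -0.012 0.0016 -0.0078 0 0 0; 1 -0.0112 0.0015 -0.0089 0 0 0; 1 0 0 0 0 0 0"

```text
clock: 15.85
position: [0.5212, -0.0432, 0.2496]
ee_rot: [2.362, 2.067, 0.007]
force: [5.9, 3.3, 4.9]
width: 0.233
gripper_force: 20.0
```

send_rows --motion "1 -0.006 0.001 -0.005 0 0 0; 1 -0.005 0.001 -0.005 0 0 0; 1 -0.003 0 -0.003 0 0 0; 1 0 0 0 0 0 0" --force 35

```text
clock: 16.35
position: [0.5089, -0.0414, 0.2374]
ee_rot: [2.361, 2.065, 0.011]
force: [7.9, 2.2, 4.7]
width: 0.231
gripper_force: 35.0
```

send_rows --motion "1 -0.003 0 -0.003 0 0 0; 1 -0.002 0 -0.002 0 0 0; 1 0 0 0 0 0 0; 1 0 0 0 0 0 0"

```text
clock: 16.85
position: [0.5075, -0.0413, 0.236]
ee_rot: [2.356, 2.061, 0.022]
force: [8.5, 2.9, 28.8]
width: 0.23
gripper_force: 35.0
```

send_rows --motion "1 -0.003 0 0.001 0 0 0; 1 0 0 0 0 0 0; 1 0 0 0 0 0 0; 1 0 0 0 0 0 0"

```text
clock: 17.35
position: [0.5071, -0.0413, 0.2363]
ee_rot: [2.354, 2.059, 0.028]
force: [25.5, 2.2, 6.0]
width: 0.232
gripper_force: 35.0
```

```bash
python3 - <<'E'
from h import *
a,_=save('scene','s7');b,_=save('side','d7'); print(arm.observe()['force'],arm.observe()['dq'].round(3))
o=np.zeros((600,800,3),np.uint8);o[:384,:512]=a;o[200:600,512:]=cv2.resize(b[120:270,170:278],(288,400));o[384:584,:300]=cv2.resize(a[150:250,130:280],(300,200))
cv2.imwrite('pics/c7.png',o)
E
```

```text
[26.09064972  1.59910367  6.30389248] [-0.     0.    -0.     0.    -0.001 -0.001  0.   ]
```

View pics/c7.png

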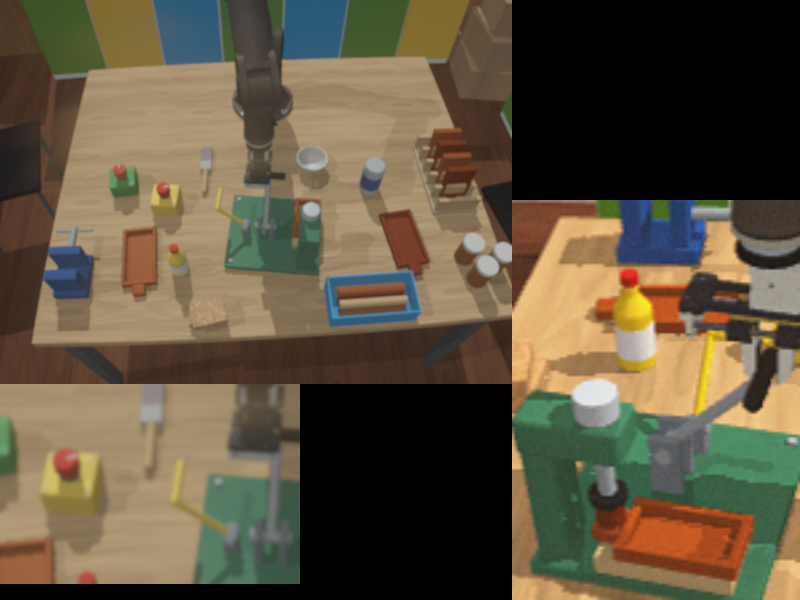

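The lever is fully over, with its bar at (285,177) in the scene view, and the fingers hold it firmly against the stop. The catch stays flipped to the right at (225,205), and nothing else has moved.

```bash
python3 -c "
from cell import arm
print(arm.sign_off())"
```

```text
the job is handed in; nothing more can be done
None
```

I tested the stop button, turned it clockwise to its stop, flipped the catch right over, and pulled the lever to its stop, still held in the fingers; I saw nothing else on the table move, and handed the job in at about 17.5 s.

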